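# Bolt the sprung gate in front of the loaded tube rack

## Robot

A 7-joint arm with a two-finger parallel gripper is mounted at the origin on the work surface. World frame = base frame: x ahead of the robot, y to its left, z up, the work surface at z = 0. Lengths are in m, angles in rad, forces in N, time in s.
With the tool pointing down it reaches from about 0.4 to 0.85 m from the base axis. Payload 4.5 kg.
Tool frame: the origin (TCP) lies at the very end of the fingers, on their centre line; the grasp point (between the pads) lies 19 mm behind it (r.grip_depth is the distance from the TCP to the grasp point, in m); z points along the fingers, x is the direction in which the jaws open and shut, and the axes are right-handed (so a half turn about z gives the same grasp; the last joint's range is limited). The gripper opens to 88 mm and grips with 3 to 60 N. Pads are 18 mm wide; open, the fingers measure 123 mm over their backs; the gripper's body (75 mm by 187 mm) begins 45 mm behind the grasp point.
Start: joints at [-1.239, 0.689, -0.195, 1.565, 0.157, 0.902, -0.215], TCP at [0.183, 0.598, 0.239] pointing down, gripper open.
Joint ranges: [-3.01, 3.01], [-0.46, 2.08], [-1.47, 1.51], [0.13, 2.56], [-1, 4.14], [0.04, 2.09], [-2.66, 2.66]. Speed limits (rad/s): [2.57, 2.57, 3.14, 3.14, 3.14, 3.14, 3.14].

## Interface

Orientations are given as a unit quaternion [x, y, z, w].
In Python, from plant import r gives the robot as it stands. The module is installed in compiled form; this text tells all that it offers.
- The arm moves only by the shell command python3 -m jog 'ROWS' [FORCE]. ROWS is JSON, a list of rows, each a list of 5 numbers: the shift along the tool's x, y, z in units of 1 m (1.0 is 1 m), then the turn about the tool's z in units of 360 degrees (1.0 is 360 degrees), then the closure, from 0 (fully open) to 1 (shut). In form: [[dx, dy, dz, yaw, fingers], ...]. A call has 1 to 20 rows; each row shifts and turns the commanded pose from where the row before left it, along the tool's axes as they then stand; what a row does not reach is not made up. A row lasts 1/10 s, in which the tool goes at most 50 mm and 8.59 degrees, less where a joint would pass 70% of its speed; a pose out of reach is approached as far as the arm can. A call with a number of a shift or a turn outside -1 to 1 is refused whole. A call with a gripper value outside its range is refused whole. The fingers move at their own pace and stop on an object; FORCE is the grip in N (left out, the last holds). Time passes only in rows, so rows that do not move let the fingers close. It gives the time, the measured TCP pose, the force and the opening at its end, in the units of the state.
- r.get_state(): the state, without advancing time (a new reading comes with each control period).
- r.snapshot(name): name is "side" or "top" or "wrist"; returns the picture (384x512x3 uint8, red, green, blue); there is no depth.
- r.get_calibration(name): a dict with "mtx" (3x3 intrinsics, pixels), "dist" ([k1, k2, p1, p2, k3] as OpenCV has them; the pictures are not rectified), "R" (3x3) and "t" (3): a world point X has camera coordinates R X + t. Camera axes: x right, y down, z forward; pixel columns grow to the right and rows downward; lengths in m; the calibration is good to about 2 mm. A picture is of the moment at which its call begins: read the wrist's pose just before it. get_calibration takes no time and is no camera call; for the wrist camera it gives the pose at the moment of the call.
- r.finish_job(): hands the job in, once; it reports no verdict.
Trained networks look in the newest picture that a camera, given by its name, has taken for a name from the list of things; names that differ only in an ending like _2 or _b are one class to them, and where a whole thing is asked for, a point or a joint stands for the part that bears it (a point fixed in the world has none). Each returns a list of dicts, best first, with "score" (0 to 1); they miss things now and then, are a little off and sometimes report something else, mostly with a low value. They report only what shows in the picture. A call takes as long as a camera call. They do not tell look-alikes from the thing itself.
- r.cut_out(thing, camera): "pixels" (384x512 bool, what is visible of it) and "rect" ([left, top, right, bottom] in pixels, round what is visible of it).
The state is a dict: "clock": time; "q": joint angles; "qd": joint speeds; "joint_torque": joint torques, N m; "tool_pos": TCP position; "eef_rot": TCP orientation; "contact_force": force on the tool from outside, world axes, zero at the start; "moment": the same for the moment, N m; "opening": opening from 0.0 (shut) to 1.0 (fully open).
Only numpy, scipy, OpenCV 4.12 (cv2) and the standard library are available. Lean on these libraries where they do the work, as an engineer would, in place of code of your own. Each camera call takes 0.05 s, during which the arm holds its last target.

## Task

Two rack docks stand on the cabinet's work surface, one holding the rack of capped tubes, one empty. Secure the loaded one: swing its spring-loaded gate shut across the front of the rack, hold it there, and push its bolt fully down behind the catch so that the gate stays shut once you let go. Leave the rack seated where it is and leave the empty dock's gate alone.

Things in the scene. Friction and masses are not known exactly. Their poses are not given: they have to be found in the camera images.
- dock: Loaded dock, fixed: grey base plate 140 x 195 mm, 10 mm thick, low rims behind and beside the rack. Origin on the work surface under the rack's place; z up, open front to its +x; place and yaw vary. The gate's upright hinge axis is at x, y = (55, 70) mm. The gate's bar (top 68 mm high) ends in a sleeve 24 mm square, top 75 mm high; hinge axis to bolt axis 150 mm.
- slot (a point): Point on the loaded dock's base plate (10 mm high) under the bolt's axis when the gate is straight across, at (55, -80) mm in the dock's x, y; axes as the dock's. Beside it stand two steel blocks, tops 28 mm high: inner face of the outer one (the catch, 10 mm thick) 16 mm to +x, the other 17.5 mm to -x. The 10 mm thick bolt goes down between them.
- knob_top (a point): Centre of the top of the black knob on the loaded dock's bolt: upright and round, 20 mm in diameter, 40 mm tall, free all round. Its top is 139 mm above the work surface with the bolt up (it may start up to 4 mm lower), 117 mm with it fully down. Gripped from above by this knob, the gate swings and the bolt slides.
- gate (a joint): Loaded dock's gate angle, rad: 0 straight across, growing outward (anticlockwise from above); bolt axis = hinge axis + 150 mm x (sin, -cos) in the dock's x, y. A torsion spring drives it open to its stop at 1.05, its start; at the knob it pulls 1.7 N there, 3.4 N shut. Inner stop -0.09. Between -0.09 and 0.06 the bolt can go down; bolted and let go it rests on the catch, at about 0.075.
- bolt (a joint): How far the loaded dock's bolt is pushed down, m: 0 up, 0.022 fully down. It slides upright in the gate's end, with about 2 N of friction, and stays where it is left. Up, or down by less than 5 mm, its foot passes over the blocks; lower it strikes them.
- rack: The rack of capped tubes standing loose in the loaded dock: 60 x 90 mm, 85 mm tall over the red caps (95 mm above the work surface). Origin at the centre of its underside, axes as the dock's. The gate's bar passes about 20 mm in front of it.
- spare_gate (a joint): Angle of the like gate on the empty dock, which stands on the other side; rad, open at its stop 1.05. To be left as it is.
Mind the look-alikes: they are no part of the job. What is shaped like the part that bears spare_gate but blue is not meant.

How it is judged:
By the outcome, as a careful person would: the job done as asked, in the order asked, and still so for the second after the job is handed in, with the robot touching nothing.
It also fails if it takes over 30 s, if anything falls off the work surface, if the arm or the gripper's body presses on something with over 40 N, if the wrist force passes 120 N, or if a joint passes its speed limit or range.

## Working session

There is one attempt and no reset: what is moved stays moved. The work goes in short steps, Python scripts to look and compute and a shell command to move; the robot and the scene stay as the last step left them, time stands still between calls to the robot, and variables do not carry over. Pictures are saved under pics/ and viewed, and the job is handed in when it is done.

```bash
mkdir -p pics
python3 - <<'E'
from plant import r
import cv2,numpy as np
s=r.get_state();print(s['clock'],s['tool_pos'],s['eef_rot'],s['contact_force'],s['opening'])
for c in ['top','side']:
    im=r.snapshot(c);cv2.imwrite(f'pics/{c}0.png',im[:,:,::-1])
    for t in ['dock','knob_top','rack','gate']:
        for d in r.cut_out(t,c)[:3]:
            print(c,t,round(d['score'],2),d['rect'])
    k=r.get_calibration(c);print(k)
print(r.get_state()['clock'])
E
```

```text
0.0 [0.18326188 0.59687699 0.23791427] [ 8.04159357e-01  5.94413068e-01 -6.86562486e-04  6.01931341e-04] [-0.23605299  0.42735451 -0.30452077] 0.9982934159734963
top dock 0.56 [292.2, 79.9, 361.0, 178.7]
top knob_top 0.62 [325.6, 77.1, 332.2, 89.9]
top rack 0.86 [310.1, 146.6, 346.9, 168.3]
top gate 0.73 [292.9, 77.7, 332.1, 142.2]
{'mtx': array([[375.31620218,   0.        , 250.88459874],
       [  0.        , 375.31620218, 188.96319329],
       [  0.        ,   0.        ,   1.        ]]), 'dist': array([-0.10194856,  0.        ,  0.        ,  0.        ,  0.        ]), 'R': array([[-0.02693722, -0.99960366,  0.00817941],
       [-0.99754531,  0.02635089, -0.06487672],
       [ 0.06463547, -0.00990693, -0.99785976]]), 't': array([0.08249984, 0.36725131, 1.06988572])}
side dock 0.78 [284.8, 233.9, 408.3, 328.4]
side dock 0.22 [288.3, 145.7, 352.6, 174.3]
side knob_top 0.57 [396.6, 234.4, 407.9, 251.1]
side rack 0.69 [300.7, 243.7, 335.4, 299.7]
side rack 0.33 [281.7, 234.0, 408.1, 329.1]
side gate 0.75 [324.8, 235.5, 405.1, 261.0]
side gate 0.52 [394.1, 233.4, 405.0, 254.1]
{'mtx': array([[377.51814562,   0.        , 258.49820957],
       [  0.        , 377.51814562, 190.21981254],
       [  0.        ,   0.        ,   1.        ]]), 'dist': array([-0.12822592,  0.        ,  0.        ,  0.        ,  0.        ]), 'R': array([[ 0.9844036 , -0.17544763, -0.01294896],
       [-0.14550143, -0.77058441, -0.62050706],
       [ 0.09888822,  0.61271347, -0.78409395]]), 't': array([-0.34216576,  0.17092082,  0.92814997])}
0.5
```

View pics/top0.png

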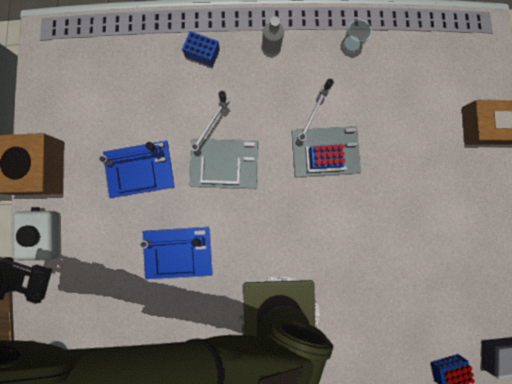

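View pics/side0.png

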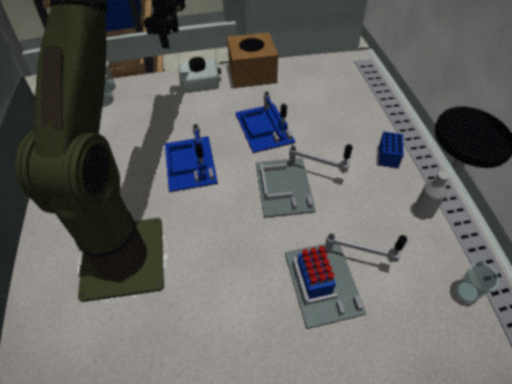

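Run:
```python
import cv2
a=cv2.imread('pics/top0.png')[60:200,270:390];cv2.imwrite('pics/tc.png',cv2.resize(a,None,fx=4.2,fy=4.2,interpolation=cv2.INTER_CUBIC))
a=cv2.imread('pics/side0.png')[215:345,270:430];cv2.imwrite('pics/sc.png',cv2.resize(a,None,fx=4.5,fy=4.5,interpolation=cv2.INTER_CUBIC))
```

```text
(no output)
```

View pics/tc.png

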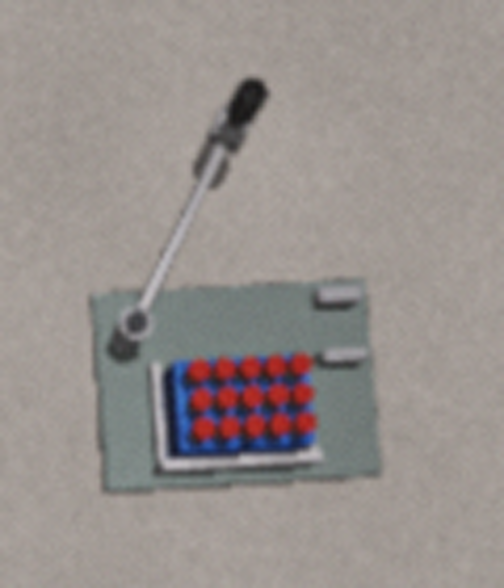

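View pics/sc.png

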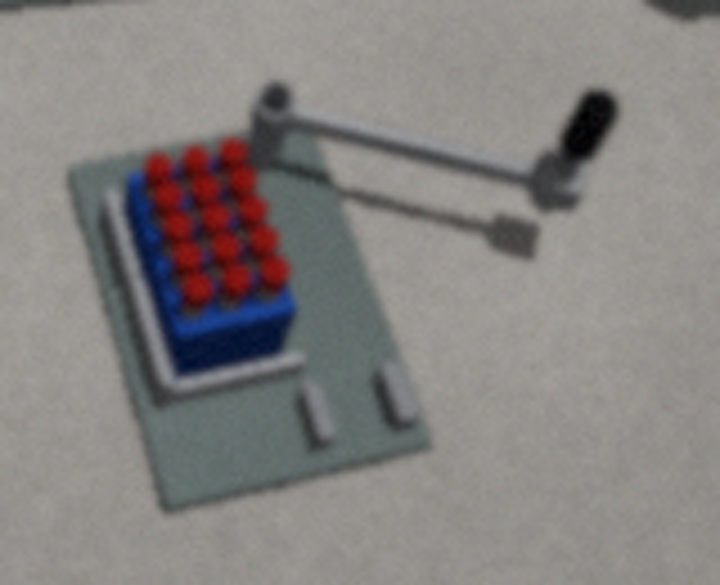

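```bash
cat > h.py <<'E'
import numpy as np,cv2
from plant import r
def proj(P,k):
    rv=cv2.Rodrigues(k['R'])[0]
    return cv2.projectPoints(np.array(P,float).reshape(-1,1,3),rv,k['t'],k['mtx'],k['dist'])[0].reshape(-1,2)
def ray(px,k,z):
    u=cv2.undistortPoints(np.array([[px]],float),k['mtx'],k['dist']).ravel()
    d=k['R'].T@np.array([u[0],u[1],1]);c=-k['R'].T@k['t']
    return c+d*(z-c[2])/d[2]
E
python3 - <<'E'
from h import *
from scipy.optimize import least_squares
T=r.get_calibration('top');S=r.get_calibration('side')
t=lambda x,y:(x/4.2+270,y/4.2+60)
s=lambda x,y:(x/4.5+270,y/4.5+215)
# dock corners: (+x,+y)=top TL ; (+x,-y)=TR
ct=[t(92,296),t(362,280),t(382,474),t(103,490)]
cs=[None,s(430,445),s(170,510),s(70,165)]
kt=t(255,88);ks=s(600,100)
sg=[(1,1),(1,-1),(-1,-1),(-1,1)]
def R(a):return np.array([[np.cos(a),-np.sin(a)],[np.sin(a),np.cos(a)]])
def res(p,full=False):
    x,y,a,cx,cy,g,kz=p
    W=lambda q,z:np.r_[np.array([x,y])+R(a)@np.array(q),z]
    o=[]
    for (i,j),A,B in zip(sg,ct,cs):
        P=W((cx+.07*i,cy+.0975*j),.01)
        o+=list(proj(P,T)[0]-A)
        if B is not None:o+=list(proj(P,S)[0]-B)
    K=W((.055+.15*np.sin(g),.07-.15*np.cos(g)),kz)
    o+=list(proj(K,T)[0]-kt)+list(proj(K,S)[0]-ks)
    H=W((.055,.07),.075); o+=list(proj(H,T)[0]-t(137,322))+list(proj(H,S)[0]-s(277,93))
    # blocks tops centres y -80
    for xb,A,B in ((.076,t(338,291),s(393,372)),(.0325,t(343,352),s(313,398))):
        P=W((xb,-.08),.028);o+=list(.7*(proj(P,T)[0]-A))+list(.7*(proj(P,S)[0]-B))
    o+=[(g-1.05)/.02,(kz-.137)/.002]
    return np.array(o)
f=least_squares(res,[.5,-.2,0,0,0,1.05,.137],loss='soft_l1');print(f.x.round(4));print(res(f.x).round(1))
x,y,a,cx,cy,g,kz=f.x
h=np.array([x,y])+R(a)@[.055,.07];print('hinge',h)
for g in (1.05,.6,.3,0.,-.04):print(g,h+R(a)@(.15*np.array([np.sin(g),-np.cos(g)])))
print('triang',ray(kt,T,.137),ray(ks,S,.137))
E
```

```text
[ 0.4556 -0.1431  0.0332  0.0189 -0.0097  1.0457  0.1377]
[ 0.1 -1.2  1.2 -0.8  0.5 -0.5  0.4  0.  -1.7 -0.6  0.8  0.  -1.4 -0.4
 -0.7  0.1 -0.4  0.2 -0.6 -0.9 -0.4 -0.3 -0.1 -0.   0.6  2.  -0.   0.2
  0.1  1.  -0.2  0.3]
hinge [ 0.50825498 -0.07135874]
1.05 [ 0.64077476 -0.14163325]
0.6 [ 0.59701504 -0.19227876]
0.3 [ 0.55731639 -0.21310844]
0.0 [ 0.51323524 -0.22127604]
-0.04 [ 0.50723616 -0.22135528]
triang [ 0.6408447 -0.1441227  0.137    ] [ 0.64193022 -0.14145115  0.137     ]
```

```bash
cat >> h.py <<'E'
from scipy.spatial.transform import Rotation as Ro
def todo(target,quiet=False):
    s=r.get_state();M=Ro.from_quat(s['eef_rot']).as_matrix()
    d=M.T@(np.array(target)-s['tool_pos'])
    print('t',round(s['clock'],2),'pos',s['tool_pos'].round(4),'xdir deg',np.degrees(np.arctan2(M[1,0],M[0,0])).round(1),'F',np.round(s['contact_force'],1),'open',round(s['opening'],3),'tool delta',d.round(4))
    return d
E
python3 -c "
from h import *
todo([.641,-.142,.22])"
```

```text
t 0.5 pos [0.1834 0.5975 0.2387] xdir deg 72.9 F [ 0.3 -0.4 -0.3] open 1.005 tool delta [-0.5726  0.6545  0.0187]
```

```bash
python3 -m jog '[[-0.0286,0.0327,0,0,0],[-0.0286,0.0327,0,0,0],[-0.0286,0.0327,0,0,0],[-0.0286,0.0327,0,0,0],[-0.0286,0.0327,0,0,0],[-0.0286,0.0327,0,0,0],[-0.0286,0.0327,0,0,0],[-0.0286,0.0327,0,0,0],[-0.0286,0.0327,0,0,0],[-0.0286,0.0327,0,0,0],[-0.0286,0.0327,0,0,0],[-0.0286,0.0327,0,0,0],[-0.0286,0.0327,0,0,0],[-0.0286,0.0327,0,0,0],[-0.0286,0.0327,0,0,0],[-0.0286,0.0327,0,0,0],[-0.0286,0.0327,0,0,0],[-0.0286,0.0327,0,0,0],[-0.0286,0.0327,0,0,0],[-0.0286,0.0327,0,0,0]]'; python3 -c "
from h import *
todo([.641,-.142,.22]);print(r.get_state()['q'])
im=r.snapshot('wrist');cv2.imwrite('pics/w1.png',im[:,:,::-1])
k=r.get_calibration('wrist')
for d in r.cut_out('knob_top','wrist'): print(d['score'],d['rect'])
print('expect',proj([.641,-.142,.137],k), proj([.508,-.0714,.075],k),-k['R'].T@k['t'])
"
```

```text
clock: 2.5
tool_pos: [0.6415, -0.143, 0.2389]
eef_rot: [0.804, 0.594, 0.0, 0.0]
contact_force: [0.5, 0.3, 0.7]
opening: 1.002
t 2.5 pos [ 0.6415 -0.143   0.2389] xdir deg 72.9 F [0.5 0.3 0.7] open 1.002 tool delta [ 0.0008 -0.0008  0.0189]
[ 0.29629119  0.74046958 -0.28243551  1.4560748   0.22861257  0.9770509
  1.22864785]
0.66 [249.3, 168.2, 270.3, 198.7]
expect [[274.36043878 182.86451012]] [[302.67423575  12.73795365]] [ 0.57141509 -0.13059119  0.38351491]
```

View pics/w1.png

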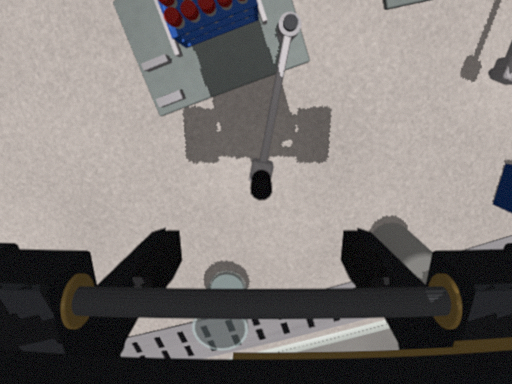

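```bash
python3 -c "
from h import *
todo([.641,-.142,.22])
k=r.get_calibration('wrist')
im=r.snapshot('wrist');cv2.imwrite('pics/w2.png',im[:,:,::-1])
d=r.cut_out('knob_top','wrist')
for e in d: print(e['score'],e['rect'])
T=r.get_calibration('top')
g=(im.max(2)<25).astype(np.uint8)[160:210,240:290];ys,xs=np.nonzero(g);print('dark',xs.min()+240,xs.max()+240,ys.min()+160,ys.max()+160)
print('expect',proj([.641,-.142,.137],k), proj([.508,-.0714,.075],k))
print(ray((261,188),k,.137),ray((289,22),k,.075))
cv2.imwrite('pics/w2c.png',cv2.resize(im[0:220,100:360,::-1],None,fx=2.7,fy=2.7))
"
```

```text
t 2.6 pos [ 0.6424 -0.1496  0.238 ] xdir deg 72.4 F [-0.6  0.1 -0.2] open 0.998 tool delta [ 0.0069 -0.0037  0.018 ]
0.73 [255.3, 167.0, 277.0, 198.8]
dark 259 277 168 194
expect [[271.45055932 186.29716263]] [[299.77566984  16.38545731]]
[ 0.63974599 -0.15107253  0.137     ] [ 0.50971275 -0.08245957  0.075     ]
```

View pics/w2c.png

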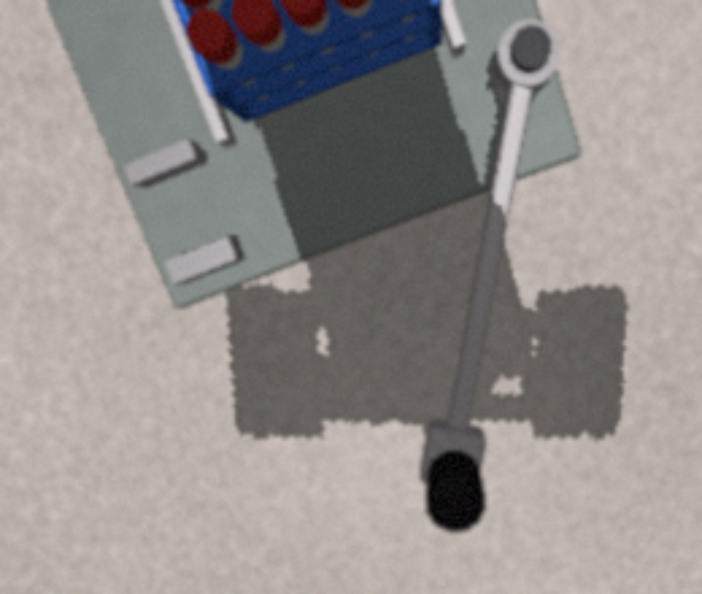

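```bash
python3 -c "
from h import *
todo([.641,-.142,.22])
k=r.get_calibration('wrist')
im=r.snapshot('wrist')
todo([.641,-.142,.22])
T=r.get_calibration('top')
print('expect',proj([.641,-.142,.137],k), proj([.508,-.0714,.075],k))
np.savez('w3.npz',**k)
cv2.imwrite('pics/w3c.png',cv2.resize(im[0:220,100:360,::-1],None,fx=2.7,fy=2.7))
"
```

```text
t 2.7 pos [ 0.6406 -0.1421  0.2382] xdir deg 72.8 F [-0.6  0.7 -0.9] open 1.002 tool delta [0.0002 0.0003 0.0182]
t 2.75 pos [ 0.6404 -0.1402  0.2384] xdir deg 73.0 F [ 0.4  0.8 -0.8] open 1.001 tool delta [-0.0015  0.0011  0.0184]
expect [[263.17984481 191.08062208]] [[292.84757113  22.10042763]]
```

View pics/w3c.png

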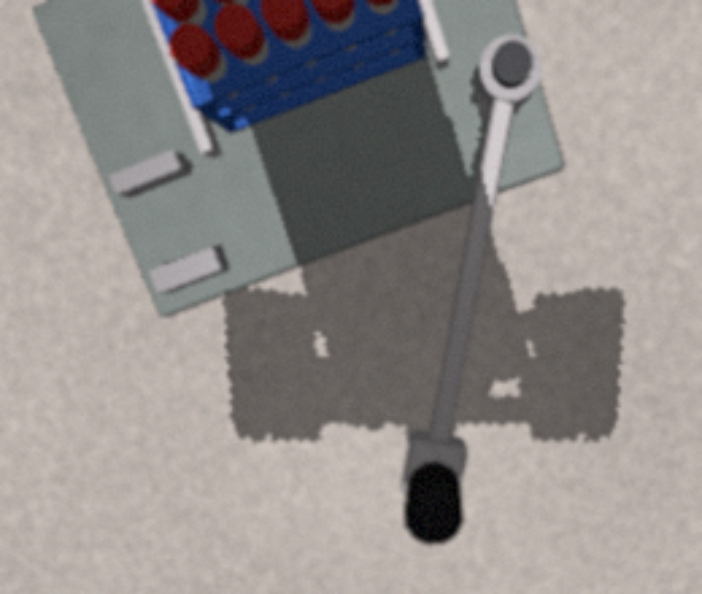

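```bash
python3 -c "
from h import *
k=dict(np.load('w3.npz'))
c=lambda x,y:(x/2.7+100,y/2.7)
print('knob',ray(c(434,513),k,.137),'hinge',ray(c(511,64),k,.075),'outer',ray(c(186,270),k,.028),'inner',ray(c(147,172),k,.028))
def R(a):return np.array([[np.cos(a),-np.sin(a)],[np.sin(a),np.cos(a)]])
for q in ((.076,-.08),(.0325,-.08)):print(np.array([.4556,-.1431])+R(.0332)@q)
"
```

```text
knob [ 0.63943789 -0.1437346   0.137     ] hinge [ 0.50837809 -0.07503842  0.075     ] outer [ 0.53538172 -0.22299047  0.028     ] inner [ 0.49319075 -0.22412796  0.028     ]
[ 0.53421363 -0.22053318]
[ 0.4907376  -0.22197711]
```

```bash
python3 -m jog '[[0,0,0.02,0.015,0],[0,0,0.02,0.015,0],[0,0,0.02,0,0],[0,0,0.02,0,0],[0,0,0.02,0,0],[0,0,0.015,0,0],[0,0,0.01,0,0],[0,0,0.005,0,0],[0,0,0,0,0]]'; python3 -c "
from h import *
todo([.640,-.143,.105])
k=r.get_calibration('wrist')
im=r.snapshot('wrist')
cv2.imwrite('pics/w4.png',im[:,:,::-1])
print(proj([.64,-.143,.137],k))
"
```

```text
clock: 3.65
tool_pos: [0.6406, -0.1407, 0.1085]
eef_rot: [0.856, 0.516, -0.0, -0.0]
contact_force: [0.3, -0.2, -0.1]
opening: 1.003
t 3.65 pos [ 0.6406 -0.1407  0.1085] xdir deg 62.2 F [ 0.3 -0.2 -0.1] open 1.003 tool delta [-0.0023  0.0005  0.0035]
[[259.63309082 274.40345519]]
```

View pics/w4.png

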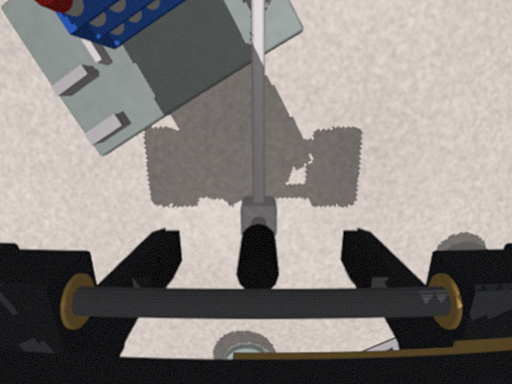

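The knob (258, 265) is centred between the fingers (about 180 and 343). Now I'll close on it.

```bash
python3 -m jog '[[0,0,0.002,0,1],[0,0,0,0,1],[0,0,0,0,1],[0,0,0,0,1],[0,0,0,0,1],[0,0,0,0,1]]' 45; python3 -c "
from h import *
todo([.640,-.143,.105])
k=r.get_calibration('wrist')
im=r.snapshot('wrist')
cv2.imwrite('pics/w5.png',im[:,:,::-1])
"
```

```text
clock: 4.3
tool_pos: [0.6408, -0.1412, 0.1068]
eef_rot: [0.857, 0.516, 0.0, 0.0]
contact_force: [0.0, -0.1, -0.3]
opening: 0.477
t 4.3 pos [ 0.6408 -0.1412  0.1068] xdir deg 62.1 F [ 0.  -0.1 -0.3] open 0.477 tool delta [-0.002   0.0001  0.0018]
```

View pics/w5.png

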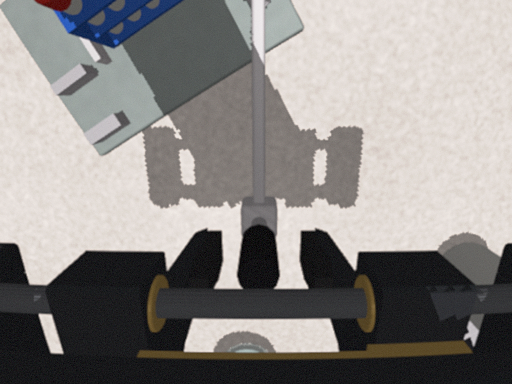

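```bash
python3 -m jog '[[0,0,0,0,1],[0,0,0,0,1],[0,0,0,0,1],[0,0,0,0,1],[0,0,0,0,1]]'; python3 -m jog '[[0,0,0,0,1],[0,0,0,0,1]]'; python3 -c "
from h import *
todo([.640,-.143,.105])
def R(a):return np.array([[np.cos(a),-np.sin(a)],[np.sin(a),np.cos(a)]])
# chord motion plan: per-step in tool frame, tool turning with gate
n=14;D=1.05+.0;print('chord per step',2*.15*np.sin(D/n/2),'turn',D/n/2/np.pi, 'half angle',D/n/2)
"
```

```text
clock: 4.85
tool_pos: [0.6402, -0.1422, 0.1066]
eef_rot: [0.857, 0.516, -0.001, 0.0]
contact_force: [-2.1, -3.5, 1.7]
opening: 0.212
clock: 5.05
tool_pos: [0.6402, -0.1422, 0.1066]
eef_rot: [0.857, 0.516, -0.001, 0.0]
contact_force: [-1.3, -4.1, 1.2]
opening: 0.214
t 5.05 pos [ 0.6402 -0.1422  0.1066] xdir deg 62.1 F [-1.3 -4.1  1.2] open 0.214 tool delta [-0.0008  0.0002  0.0016]
chord per step 0.011247363466638079 turn 0.01193662073189215 half angle 0.0375
```

```bash
python3 -m jog '[[-0.0112,-0.0004,-0.001,0.0119,1],[-0.0112,-0.0004,-0.001,0.0119,1],[-0.0112,-0.0004,0,0.0119,1],[-0.0112,-0.0004,0,0.0119,1],[-0.0112,-0.0004,0,0.0119,1],[-0.0112,-0.0004,0,0.0119,1],[-0.0112,-0.0004,0,0.0119,1],[0,0,0,0,1]]'; python3 -c "
from h import *
todo([.5127,-.2218,.107])
p=r.get_state()['tool_pos'][:2]-[.5077,-.0719];print('gate',np.arctan2(p[0],-p[1])-.033,np.hypot(*p))
"
```

```text
clock: 5.85
tool_pos: [0.5888, -0.1983, 0.1088]
eef_rot: [0.961, 0.277, 0.001, 0.0]
contact_force: [4.0, -2.8, -2.6]
opening: 0.212
t 5.85 pos [ 0.5888 -0.1983  0.1088] xdir deg 32.1 F [ 4.  -2.8 -2.6] open 0.212 tool delta [-0.0769 -0.0205  0.0016]
gate 0.5373572034772908 0.1501810129207945
```

```bash
python3 -m jog '[[-0.0112,-0.0004,0,0.0119,1],[-0.0112,-0.0004,0,0.0119,1],[-0.0112,-0.0004,0,0.0119,1],[-0.0112,-0.0004,0,0.0119,1],[-0.0112,-0.0004,0,0.0119,1],[-0.0112,-0.0004,0,0.0119,1],[-0.0112,-0.0004,0,0.0119,1],[-0.0030,0,0,0,1],[0,0,0,0,1],[0,0,0,0,1]]'; python3 -c "
from h import *
todo([.5127,-.2218,.107])
p=r.get_state()['tool_pos'][:2]-[.5077,-.0719];print('gate',np.arctan2(p[0],-p[1])-.033,np.hypot(*p))
for c in ('wrist','side'):
    im=r.snapshot(c);cv2.imwrite('pics/%s6.png'%c,im[:,:,::-1])
"
```

```text
clock: 6.85
tool_pos: [0.514, -0.2218, 0.1089]
eef_rot: [1.0, 0.021, 0.003, 0.001]
contact_force: [4.2, -4.5, -4.1]
opening: 0.21
t 6.85 pos [ 0.514  -0.2218  0.1089] xdir deg 2.4 F [ 4.2 -4.5 -4.1] open 0.21 tool delta [-0.0013 -0.0001  0.0019]
gate 0.00882575941080646 0.15007672512355388
```

View pics/wrist6.png

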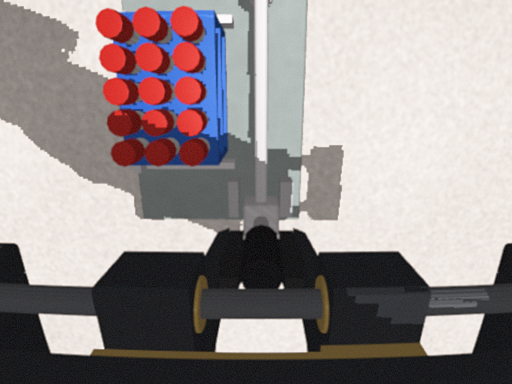

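View pics/side6.png

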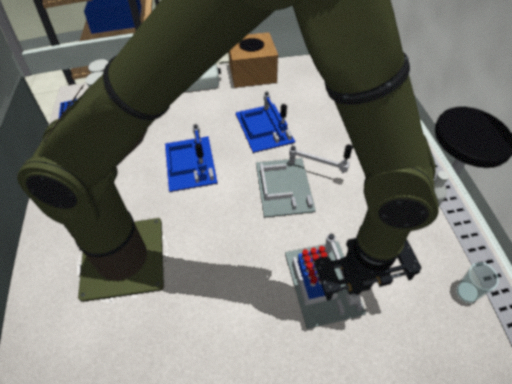

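```bash
python3 -m jog '[[-0.0025,0,0.003,0,1],[0,0,0.004,0,1],[0,0,0.004,0,1],[0,0,0.004,0,1],[0,0,0.003,0,1],[0,0,0,0,1]]'; python3 -c "
from h import *
todo([.5127,-.2218,.0865])
p=r.get_state()['tool_pos'][:2]-[.5077,-.0719];print('gate',np.arctan2(p[0],-p[1])-.033,np.hypot(*p))
"
```

```text
clock: 7.55
tool_pos: [0.5125, -0.222, 0.0912]
eef_rot: [1.0, 0.02, 0.004, 0.001]
contact_force: [4.7, -4.4, -2.0]
opening: 0.215
t 7.55 pos [ 0.5125 -0.222   0.0912] xdir deg 2.3 F [ 4.7 -4.4 -2. ] open 0.215 tool delta [ 0.0001 -0.0002  0.0047]
gate -0.0007243181911419164 0.15013274602074736
```

```bash
python3 -m jog '[[0,0,0.002,0,1],[0,0,0.002,0,1],[0,0,0,0,1]]'; python3 -m jog '[[0,0,0.002,0,1],[0,0,0.002,0,1],[0,0,0,0,1]]'; python3 -c "
from h import *
todo([.5127,-.2218,.0865])
im=r.snapshot('wrist');cv2.imwrite('pics/wrist7.png',im[:,:,::-1])
"
```

```text
clock: 7.85
tool_pos: [0.5127, -0.2219, 0.0874]
eef_rot: [1.0, 0.021, 0.004, 0.001]
contact_force: [3.8, -4.6, -1.2]
opening: 0.213
clock: 8.15
tool_pos: [0.5154, -0.222, 0.0863]
eef_rot: [1.0, 0.021, 0.007, 0.002]
contact_force: [3.4, -2.1, 19.8]
opening: 0.213
t 8.15 pos [ 0.5154 -0.222   0.0863] xdir deg 2.4 F [ 3.4 -2.1 19.8] open 0.213 tool delta [-0.0027 -0.0004 -0.0002]
```

View pics/wrist7.png

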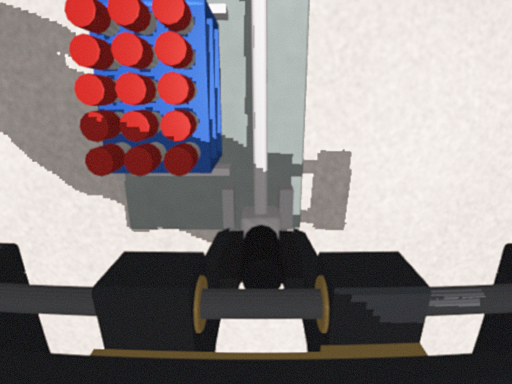

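```bash
python3 -m jog '[[0.003,0,0,0,1],[0.003,0,0,0,1],[0.002,0,0,0,1],[0,0,0,0,1]]'; python3 -m jog '[[0,0,0,0,0],[0,0,0,0,0],[0,0,0,0,0],[0,0,0,0,0],[0,0,0,0,0],[0,0,0,0,0],[0,0,0,0,0],[0,0,0,0,0]]'; python3 -c "
from h import *
todo([.524,-.2218,.0865])
im=r.snapshot('wrist');cv2.imwrite('pics/wrist8.png',im[:,:,::-1])
"
```

```text
clock: 8.6
tool_pos: [0.5218, -0.2216, 0.0863]
eef_rot: [1.0, 0.022, 0.005, 0.001]
contact_force: [-0.0, -2.6, 23.3]
opening: 0.214
clock: 9.4
tool_pos: [0.5164, -0.221, 0.0826]
eef_rot: [1.0, 0.019, -0.0, -0.0]
contact_force: [-0.6, 0.8, 0.3]
opening: 0.917
t 9.4 pos [ 0.5164 -0.221   0.0826] xdir deg 2.2 F [-0.6  0.8  0.3] open 0.917 tool delta [ 0.0076  0.0011 -0.0039]
```

View pics/wrist8.png

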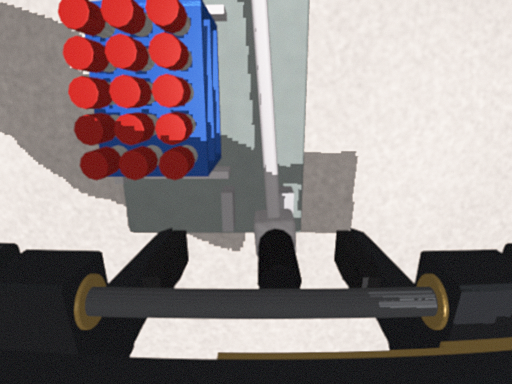

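```bash
python3 -m jog '[[0,0,-0.01,0,0],[0,0,-0.03,0,0],[0,0,-0.04,0,0],[0,0,-0.04,0,0],[-0.02,0,-0.04,0,0],[-0.04,0,-0.03,0,0],[-0.04,0,0,0,0],[-0.04,0,0,0,0],[-0.04,0,0,0,0],[-0.04,0,0,0,0],[-0.03,0,0,0,0],[0,0,0,0,0],[0,0,0,0,0],[0,0,0,0,0],[0,0,0,0,0]]'; python3 -c "
from h import *
todo([.524,-.2218,.0865])
for c in ('wrist','side','top'):
    k=r.get_calibration(c)
    im=r.snapshot(c);cv2.imwrite('pics/%s9.png'%c,im[:,:,::-1])
    print(c)
    for z in (.139,.117):
        a=.033;p=np.array([.5077,-.0719])+.15*np.array([np.sin(.075+a),-np.cos(.075+a)]);print(z,proj([*p,z],k))
    if c!='wrist':
        x0,y0=(270,215) if c=='side' else (270,60)
        cv2.imwrite('pics/%s9c.png'%c,cv2.resize(im[y0:y0+130,x0:x0+160,::-1],None,fx=4.5,fy=4.5,interpolation=2))
"
```

```text
clock: 10.95
tool_pos: [0.268, -0.2306, 0.2728]
eef_rot: [1.0, 0.02, 0.0, 0.0]
contact_force: [-0.4, 0.3, -0.2]
opening: 1.001
t 10.95 pos [ 0.268  -0.2306  0.2728] xdir deg 2.2 F [-0.4  0.3 -0.2] open 1.001 tool delta [0.256  0.0011 0.1866]
wrist
0.139 [[510.14277562 180.48889156]]
0.117 [[494.85001238 175.24339778]]
side
0.139 [[364.59046174 280.31340184]]
0.117 [[362.26215708 284.93688427]]
top
0.139 [[362.20148516 123.74618864]]
0.117 [[359.73006154 125.68976541]]
```

View pics/side9c.png

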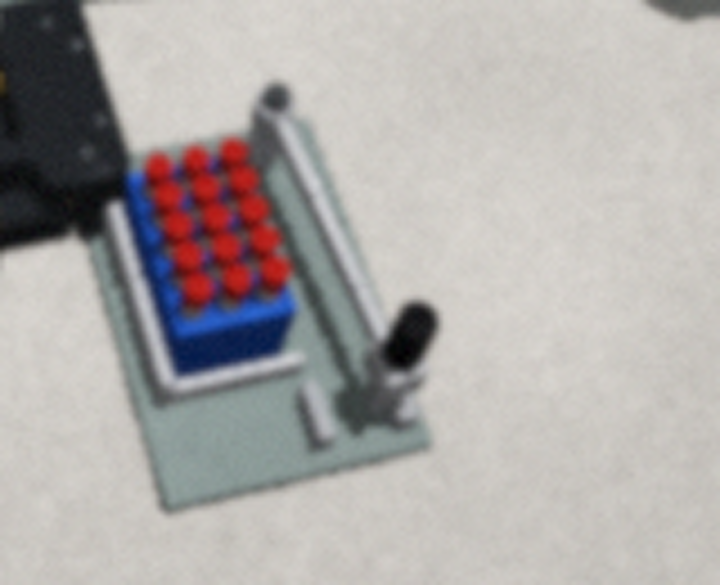

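View pics/top9.png

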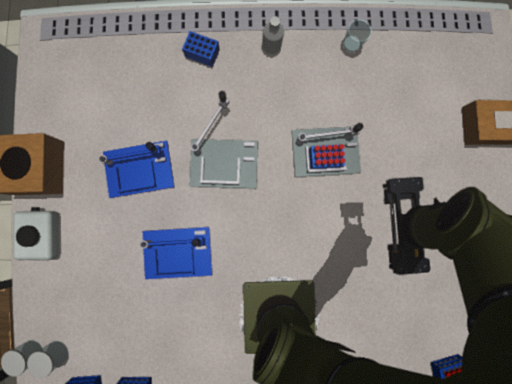

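View pics/wrist9.png

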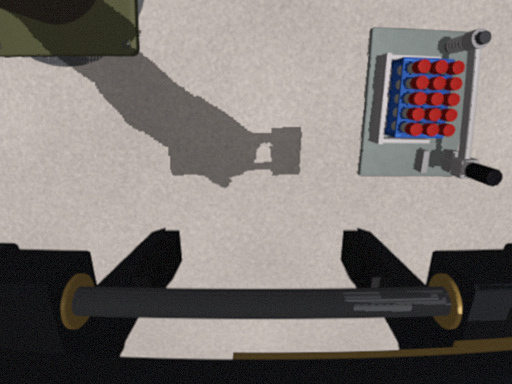

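The gate has stayed shut on the catch. The knob top shows at side (363, 285) and wrist (≈490, 176), where the 117 mm (fully down) projections are (362, 285) and (495, 175). The rack and the spare gate look the same as in the first pictures.

```bash
python3 -c "
from plant import r
print(r.finish_job())"
```

```text
the job is handed in; nothing more can be done
None
```

The loaded dock's gate is shut and bolted, and I handed the job in at about 11 s of the 30 s allowed. I gripped the knob from above, swung the gate in to about 0 rad and pushed the bolt down. It went 22.6 mm and stopped against about 20 N. I then eased the gate onto its catch, let go and moved the arm away.

**Last checks**
- **Gate:** it stayed shut with the gripper clear and no force reading on the tool.
- **Bolt:** the knob top in the side picture is within a pixel of where it should be at 117 mm, fully down. The wrist picture agrees less closely, about 5 pixels off, but still fits 117 mm rather than 139 mm.
- **Rack and empty dock:** in the pictures the rack is still seated and the empty dock's gate is still open.

**What disagreed:** the first wrist pictures put the dock about 2 mm or more away from the other cameras' estimate, because the arm was still settling. This did not affect the grasp.

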